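# Load the tile sled under the leaf spring of the trimming jig

### The arm

A 7-joint arm with a two-finger parallel gripper is mounted at the origin on the work surface. World frame = base frame: x ahead of the robot, y to its left, z up, the work surface at z = 0. Lengths are in mm, angles in rad, forces in N, time in s.
With the tool pointing down it reaches from about 350 to 900 mm from the base axis. Payload 7.2 kg.
Tool frame: the origin (TCP) lies at the very end of the fingers, on their centre line; the grasp point (between the pads) lies 19 mm behind it; z points along the fingers, y is the line along which they close (so a half turn about z gives the same grasp; the last joint's range is limited). The gripper opens to 85 mm and grips with 20 to 120 N. Pads are 22 mm wide; open, the fingers measure 114 mm over their backs; the gripper's body (76 mm by 85 mm) begins 54 mm behind the grasp point. The pads swing forward as they close: fully open they stand 13 mm farther back than shut.
Start: joints at [-1.381, 0.411, -0.013, 1.596, 0.006, 1.134, -0.082], TCP at [159.356, 604.346, 231.297] pointing down, gripper open.
Joint ranges: [-2.95, 2.95], [-0.29, 1.99], [-1.47, 1.44], [0.14, 2.54], [-1.03, 4.17], [0.13, 1.85], [-2.86, 2.86]. Speed limits (rad/s): [2.39, 2.39, 3.01, 3.01, 3.14, 3.14, 3.14].

### API

Orientations are given as a unit quaternion [x, y, z, w].
In Python, from station import get_state, viewer, arm gives the robot as it stands.
- The arm moves only by the shell command python3 -m handwheel 'ROWS' [FORCE]. ROWS is JSON, a list of rows, each an object of numbers: "ax", "ay", "az": the turn, a rotation vector about the tool's x, y, z in degrees; "dx", "dy", "dz": the shift along the tool's x, y, z in cm; "gripper": the finger opening in cm, from 0 to 8.54. In form: [{"ax": .., "ay": .., "az": .., "dx": .., "dy": .., "dz": .., "gripper": ..}, ...]. A call has 1 to 8 rows; each row is the pose to reach, as a shift and turn from the pose commanded when the call began, along the tool's axes at that moment; what a row does not reach only later rows make up. A row lasts 1/8 s, in which the tool goes at most 62.5 mm and 10.7 degrees, less where a joint would pass 70% of its speed; a pose out of reach is approached as far as the arm can. A call with a gripper value outside its range is refused whole. The fingers move at their own pace and stop on an object; FORCE is the grip in N (left out, the last holds). Time passes only in rows, so rows that repeat a pose let the fingers close. It gives the time, the measured TCP pose, the force, the opening and the grip force at its end, in the units of the state.
- get_state(): the state, without advancing time (a new reading comes with each control period).
- viewer.camera(name): name is "side" or "top" or "wrist"; returns a dict with "frame" (420x560x3 uint8, red, green, blue), "mtx" (3x3 intrinsics, pixels), "origin" and "orientation" of the camera in the world; the wrist camera has in their place "tool_from_camera" (4x4, takes a point from camera to tool coordinates, whose origin is the TCP and whose axes are the flange's). Camera axes: x right, y down, z forward; pixel columns grow to the right and rows downward; lengths in mm; the calibration is good to about 2 mm. A picture is of the moment at which its call begins: read the wrist's pose just before it. There is no depth.
- arm.sign_off(): hands the job in; it is judged then, once.
The state is a dict: "time": time; "qpos": joint angles; "qvel": joint speeds; "effort": joint torques, N m; "ee_pos": TCP position; "tcp_rot": TCP orientation; "contact_force": force on the tool from outside, world axes, zero at the start; "ft_torque": the same for the moment, N m; "opening": opening from 0.0 (shut) to 1.0 (fully open); "gripper_force": force on a finger pad.
Only numpy, scipy, OpenCV 4.12 (cv2) and the standard library are available. Lean on these libraries where they do the work, as an engineer would, in place of code of your own. Each camera call takes 0.05 s, during which the arm holds its last target. There are 200 camera calls.

### The job

A test tile sits in a wooden sled on the sprung lift pad of the trimming jig. With the fingertips, without pinching or lifting it, press the sled down hard, flat onto the bed, and slide it forward under the bridge and its leaf spring until it is fully home against the end stop, with the lift pad sprung up again behind it. Then take the hand away, and leave everything else where it is.

Things in the scene. Friction and masses are not known exactly. Their poses are not given: they have to be found in the camera images.
- jig: waxed wooden trimming jig fixed to the table, 217 mm long (x -108 to +109 mm), 105 mm wide. Origin on the table at its middle; the sled slides along its +x. Bed 12 mm above the table, between side rails (inner faces 73 mm apart, tops at 28 mm). Low sill at the -x end (top at 20 mm), end stop at the +x end (face at x = +97 mm, top at 32 mm)
- home (a point): where the sled's origin is when the sled is fully home: on the bed (12 mm above the table), jig x = +42 mm; axes as the jig's
- bridge_front (a point): lower front edge of the wooden bridge, mid-width, 27 mm above the table, jig x = +38 mm; axes as the jig's. The bridge runs on to x = +60 mm, top 42 mm above the table. The sled on the raised pad is about 5 mm too high to enter; pressed onto the bed it passes with 5 mm to spare
- sled: loose waxed sled (slides easily, friction about 0.3), 110 mm long (x, along the slide), 70 mm wide, 10 mm thick, about 0.18 kg, a terracotta tile let in flush in its +x half. Origin at centre of underside. It starts on the raised pad, underside 22 mm above the table (12 mm when pressed onto the bed), 70 to 85 mm short of home
- press_spot (a point): on the sled's flat top, 10 mm above its underside, 33 mm behind its centre (sled x = -33 mm); axes as the sled's. Flat area for the fingertips from x = -55 mm to the thumb step, whose upright rear face (50 mm wide, 8.5 mm high, to push against) is 14 mm ahead of this point at x = -19 mm; the step slopes down forward to x = -3 mm. At the start this point is over the pad, so pressing here sends the sled down level
- lift_pad (a joint): aluminium pad, 64 x 56 mm, in the bed at jig x = -86 to -22 mm; m pressed down: 0 = up (10 mm above the bed), 0.010 = flush with the bed. Spring 3.5 N at the top, 10.5 N when flush; pops up by itself once the sled has gone past
- leaf_spring (a joint): steel leaf, 36 mm long, 44 mm wide, under the bridge, hanging from jig x = +42 mm down and forward to a tip at x = +77 mm; rad lifted: 0 = free, about 0.1 or more when the sled is beneath it. It presses on the sled with about 4 N
- tape_roll: roll of masking tape lying flat, 96 mm across, 24 mm high; origin at centre of underside; leave alone
- spare_tile: spare fired test tile, 60 x 60 x 8 mm, lying flat; origin at centre of underside; leave alone
- spatula: small spatula, 150 mm long, lying flat along its x; leave alone
- slat: thin wooden thickness slat, 280 x 30 x 9 mm, lying flat along its x; leave alone
- mug: white mug, 80 mm across, 90 mm high, handle at its +y; leave alone
- glaze_jar: closed grey jar, 72 mm across, 95 mm high; leave alone
- slip_bottle: white bottle, 60 mm across, 170 mm high; leave alone

How it is judged (in metres and radians):
On the way, in this order (a step that is already met when the one before it is completed fails the run):
1. the fingers press the sled down onto the bed before it slides in under the leaf spring (value of joint lift_pad above 0.006 m and contact force between the fingers and sled above 3 N and x of sled in the frame of home below -0.03 m), for 0.1 s.
2. the pressed sled has its nose under the leaf spring (value of joint leaf_spring above 0.06 rad and z of sled in the frame of home below 0.004 m and x of sled in the frame of home above -0.03 m and contact force between the fingers and sled above 1 N), for 0.1 s.
At the end, for the whole second after the job is handed in: the sled lies flat on the bed (within 3 mm and 0.05 rad), within 4 mm of the end stop, at rest under the lifted leaf spring (over 0.06 rad), and the lift pad is up again behind it (within 2 mm) (x of sled in the frame of home between -0.004 and 0.004 m and z of sled in the frame of home below 0.003 m and angle between sled's own z axis and vertical below 0.05 rad and value of joint leaf_spring above 0.06 rad and value of joint lift_pad below 0.002 m and linear speed of sled below 0.01 m/s); the robot touches nothing.
It fails at once if the sled is lifted (more than 12 mm above its place on the raised pad) or tipped up (z of sled in the frame of home above 0.022 m or angle between sled's own z axis and vertical above 0.3 rad).
It fails at once if a bystander is moved more than 20 mm (distance of any of tape_roll, spare_tile, spatula, slat, mug, glaze_jar, slip_bottle from where it was at the start of the episode above 0.02 m).
It also fails if it takes over 45 s, if anything falls off the work surface, if the arm or the gripper's body presses on something with over 40 N, if the wrist force passes 120 N, or if a joint passes its speed limit or range.

## Working session

There is one attempt and no reset: what is moved stays moved. The work goes in short steps, Python scripts to look and compute and a shell command to move; the robot and the scene stay as the last step left them, time stands still between calls to the robot, and variables do not carry over. Pictures are saved under pics/ and viewed, at most 10 in all, crops included, and the job is handed in when it is done.

```bash
mkdir -p pics; ls
python3 - <<'E'
from station import get_state, viewer, arm
import cv2, json
s=get_state(); print({k:s[k] for k in ("time","ee_pos","tcp_rot","contact_force","opening")})
for n in ("top","side"):
    c=viewer.camera(n); cv2.imwrite(f"pics/{n}0.png",c["frame"][:,:,::-1]); print(n,c["mtx"],c["origin"],c["orientation"])
E
```

```text
pics
{'time': 0.0, 'ee_pos': array([159.2425288 , 603.86309222, 230.43802189]), 'tcp_rot': array([ 1.28521634e-01,  9.91706374e-01, -8.09033773e-04, -5.01065043e-05]), 'contact_force': array([0.37496723, 0.05596851, 0.26695329]), 'opening': 1.0009562416556181}
top [[514.77499195   0.         278.07728161]
 [  0.         514.77499195 207.99705402]
 [  0.           0.           1.        ]] [ 439.63619564   22.31149694 1366.96911036] [-0.70521251  0.70778569 -0.03467781  0.02263149]
side [[496.58289592   0.         278.95954337]
 [  0.         496.58289592 214.22472949]
 [  0.           0.           1.        ]] [ 121.21932708 -976.73854545  715.93619883] [ 0.85738433 -0.16889992  0.10298255 -0.47514159]
```

View pics/top0.png

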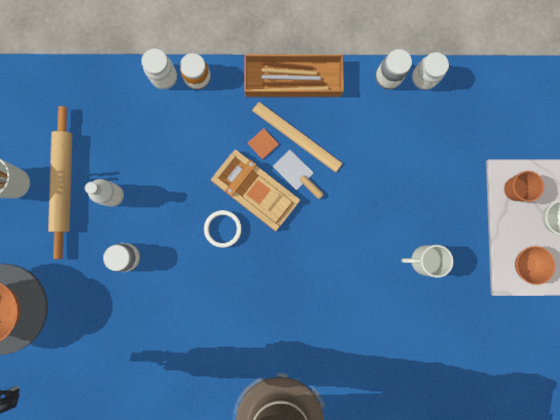

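View pics/side0.png

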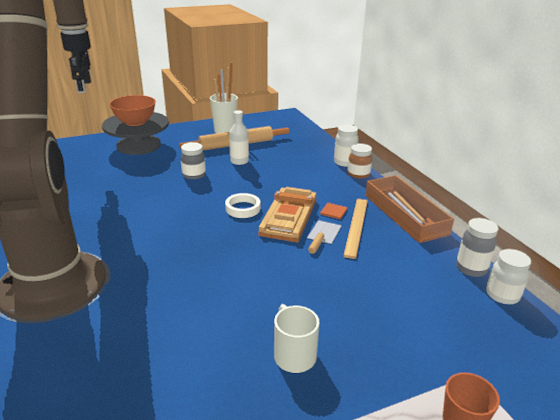

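The jig is at about (255,190) in the top view, with the bridge at the upper left, so the slide direction is up-left. The tape is at (223,229), and the spatula and spare tile lie right of the jig. I'll enlarge the jig.

Run:
```python
import cv2
f=cv2.imread("pics/top0.png")[140:240,195:325]
cv2.imwrite("pics/top0c.png",cv2.resize(f,None,fx=6,fy=6,interpolation=cv2.INTER_CUBIC))
```

```text
(no output)
```

View pics/top0c.png

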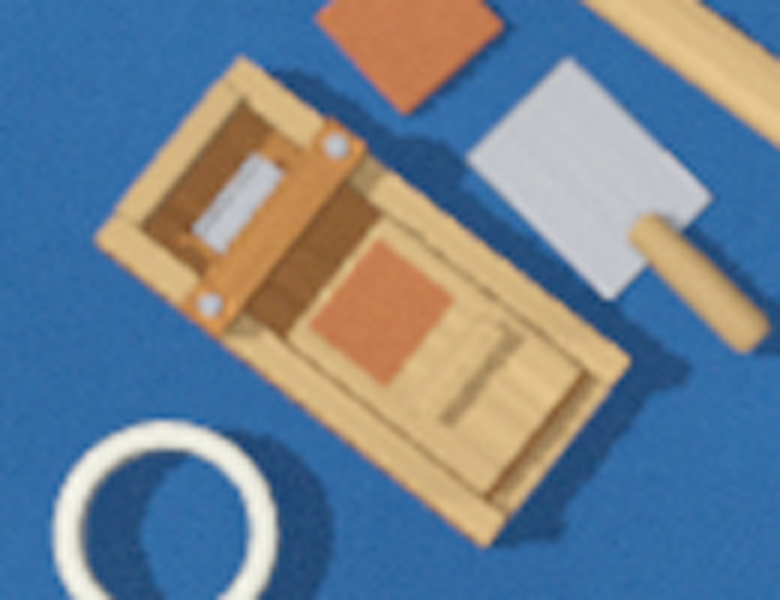

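```bash
cat > h.py <<'E'
import numpy as np
from scipy.spatial.transform import Rotation as R
from scipy.optimize import least_squares
def proj(P,K,Rm,o):
    c=(P-o)@Rm; p=c@K.T; return p[:,:2]/p[:,2:]
def place(v,P):
    return np.c_[P[:,:2]@R.from_euler('z',v[2]).as_matrix()[:2,:2].T+v[:2],P[:,2]]
def fit(P,uv,K,Rm,o,v0=(600,50,0.9)):
    P=np.array(P,float);uv=np.array(uv,float)
    r=least_squares(lambda v:(proj(place(v,P),K,Rm,o)-uv).ravel(),v0,x_scale=[100,100,1],loss='soft_l1')
    return r.x,r.fun.reshape(-1,2)
def tool_rows(target):  # (x,y,z,yaw of tool x axis), tool straight down -> shift cm & rotvec deg in tool axes
    from station import get_state
    s=get_state();Rt=R.from_quat(s["tcp_rot"])
    d=Rt.inv().apply(np.array(target[:3])-s["ee_pos"])/10
    cx=np.array([np.cos(target[3]),np.sin(target[3]),0]);z=np.array([0,0,-1.])
    Rg=R.from_matrix(np.c_[cx,np.cross(z,cx),z])
    return d.round(2),(Rt.inv()*Rg).as_rotvec(degrees=True).round(2)
E
python3 - <<'E'
from h import *
from station import viewer
c=viewer.camera("top");K,o,Rm=c["mtx"],np.array(c["origin"]),R.from_quat(c["orientation"]).as_matrix()
u=lambda a:(np.array(a)+.5)/6-.5+[195,140]
J,e=fit([[109,52.5,30],[109,-52.5,30],[-108,-52.5,28],[-108,52.5,28]],u([[95,240],[240,57],[630,360],[487,547]]),K,Rm,o,(560,60,0.9))
print(J,e.round(1))
S,e=fit([[55,35,32],[55,-35,32],[-55,-35,32],[-55,35,32]],u([[285,335],[385,215],[590,375],[488,495]]),K,Rm,o,(560,60,0.9))
print(S,e.round(1))
for yaw in (J[2],J[2]+np.pi):
    t=place(J,np.array([[42-78-33,0,0.]]))[0]; print(t, tool_rows((t[0],t[1],130,yaw)))
w=R.from_euler('z',-J[2]).apply([S[0]-J[0],S[1]-J[1],0]);print("sled in jig",w)
E
```

```text
[596.30921907  58.85127328   0.90548645] [[-0.5  0.4]
 [ 0.3 -0.4]
 [ 0.5 -0.2]
 [-0.3  0.3]]
[572.44833243  27.01255815   0.89332224] [[ 0.4  0.6]
 [ 0.6 -0.2]
 [-0.6 -0.7]
 [-0.4  0.3]]
[553.71531568   4.56721122   0.        ] (array([-53.42, -47.89,  10.13]), array([-4.0000e-02,  7.0000e-02,  1.1335e+02]))
[553.71531568   4.56721122   0.        ] (array([-53.42, -47.89,  10.13]), array([-6.000e-02, -4.000e-02, -6.665e+01]))
sled in jig [-39.77772592  -0.88216384   0.        ]
```

```bash
python3 -m handwheel '[{"dx":-4.5,"dy":-4,"dz":-2,"az":10,"gripper":0},{"dx":-9,"dy":-8,"dz":-3,"az":20,"gripper":0},{"dx":-13.5,"dy":-12,"dz":-3,"az":30,"gripper":0},{"dx":-18,"dy":-16,"dz":-3,"az":40,"gripper":0},{"dx":-22.5,"dy":-20,"dz":-3,"az":50,"gripper":0},{"dx":-27,"dy":-24,"dz":-3,"az":60,"gripper":0},{"dx":-31.5,"dy":-28,"dz":-3,"az":70,"gripper":0},{"dx":-36,"dy":-32,"dz":-3,"az":80,"gripper":0}]'
python3 - <<'E'
from h import *
print(tool_rows((553.7,4.6,130,0.9055)))
E
```

```text
(array([-53.42, -47.89,  10.13]), array([-4.0000e-02,  7.0000e-02,  1.1335e+02]))schema error: expected keys ax, ay, az, dx, dy, dz, gripper
```

```bash
python3 -m handwheel '[{"ax":0,"ay":0,"dx":-4.5,"dy":-4,"dz":-2,"az":10,"gripper":0},{"ax":0,"ay":0,"dx":-9,"dy":-8,"dz":-3,"az":20,"gripper":0},{"ax":0,"ay":0,"dx":-13.5,"dy":-12,"dz":-3,"az":30,"gripper":0},{"ax":0,"ay":0,"dx":-18,"dy":-16,"dz":-3,"az":40,"gripper":0},{"ax":0,"ay":0,"dx":-22.5,"dy":-20,"dz":-3,"az":50,"gripper":0},{"ax":0,"ay":0,"dx":-27,"dy":-24,"dz":-3,"az":60,"gripper":0},{"ax":0,"ay":0,"dx":-31.5,"dy":-28,"dz":-3,"az":70,"gripper":0},{"ax":0,"ay":0,"dx":-36,"dy":-32,"dz":-3,"az":80,"gripper":0}]'
python3 - <<'E'
from h import *
print(tool_rows((553.7,4.6,130,0.9055)))
E
```

```text
time: 1.15
ee_pos: [426.6, 201.4, 261.4]
tcp_rot: [0.738, 0.675, 0.0, -0.0]
contact_force: [0.6, -0.0, 0.6]
opening: 0.001
gripper_force: 0.0
(array([-18.49,  14.4 ,  13.14]), array([ 0.  , -0.04, 33.03]))
```

```bash
python3 -m handwheel '[{"ax":0,"ay":0,"dx":-4.5,"dy":3.5,"dz":2,"az":9,"gripper":0},{"ax":0,"ay":0,"dx":-9,"dy":7,"dz":4,"az":18,"gripper":0},{"ax":0,"ay":0,"dx":-13.5,"dy":10.5,"dz":6,"az":27,"gripper":0},{"ax":0,"ay":0,"dx":-18.5,"dy":14.4,"dz":8,"az":33,"gripper":0},{"ax":0,"ay":0,"dx":-18.5,"dy":14.4,"dz":11,"az":33,"gripper":0},{"ax":0,"ay":0,"dx":-18.5,"dy":14.4,"dz":13,"az":33,"gripper":0},{"ax":0,"ay":0,"dx":-18.5,"dy":14.4,"dz":13,"az":33,"gripper":0}]'
python3 - <<'E'
from h import *
from station import get_state,viewer
import cv2
s=get_state();c=viewer.camera("wrist");print(s["ee_pos"],s["tcp_rot"]);np.savez("w1.npz",K=c["mtx"],T=c["tool_from_camera"],p=s["ee_pos"],q=s["tcp_rot"])
cv2.imwrite("pics/w1.png",c["frame"][:,:,::-1]);print(c["tool_from_camera"],c["mtx"])
print(tool_rows((553.7,4.6,45,0.9055)))
E
```

```text
time: 2.02
ee_pos: [552.8, 6.6, 129.8]
tcp_rot: [0.898, 0.44, -0.002, -0.0]
contact_force: [-0.5, -0.1, 0.4]
opening: 0.001
gripper_force: 0.0
[552.79128146   6.5983126  129.78879764] [ 8.97997415e-01  4.39997178e-01 -1.71761073e-03 -4.19759901e-04]
[[ 8.91264718e-04 -9.61507506e-01 -2.74777220e-01  6.93480697e+01]
 [ 9.99999353e-01  1.05111563e-03 -4.34502628e-04  1.02674596e+00]
 [ 7.06600168e-04 -2.74776655e-01  9.61507821e-01 -1.42960219e+02]
 [ 0.00000000e+00  0.00000000e+00  0.00000000e+00  1.00000000e+00]] [[316.41345539   0.         273.7134327 ]
 [  0.         316.41345539 208.19690057]
 [  0.           0.           1.        ]]
(array([-0.15,  0.14,  8.6 ]), array([-0.05,  0.07,  0.35]))
```

View pics/w1.png

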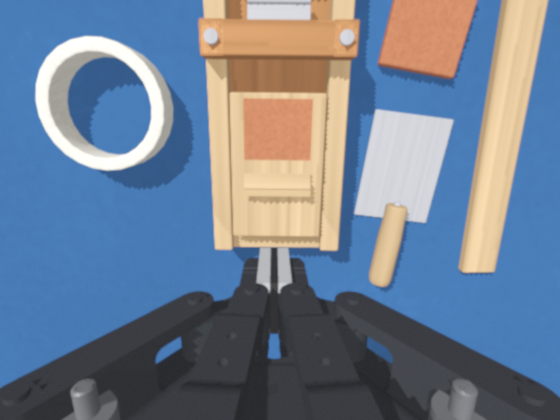

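Run:
```python
import cv2
f=cv2.imread("pics/w1.png")[80:260,200:360]
cv2.imwrite("pics/w1c.png",cv2.resize(f,None,fx=3.3333,fy=3.3333,interpolation=cv2.INTER_CUBIC))
```

```text
(no output)
```

View pics/w1c.png

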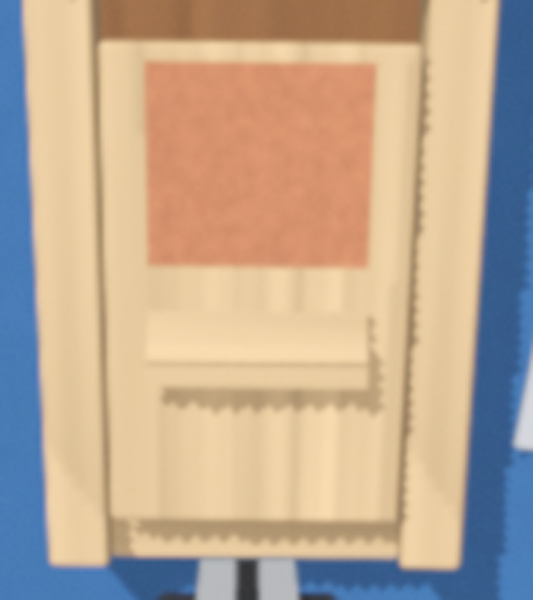

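Run:
```python
from h import *
d=np.load("w1.npz");K=d["K"];Rt=R.from_quat(d["q"]).as_matrix();Rm=Rt@d["T"][:3,:3];o=d["p"]+Rt@d["T"][:3,3]
u=lambda a:(np.array(a)+.5)/3.3333-.5+[200,80]
S,e=fit([[55,35,32],[55,-35,32],[-55,-35,32],[-55,35,32],[-19,25,32],[-19,-25,32],[-19,25,40.5],[-19,-25,40.5]],u([[100,42],[422,45],[402,522],[110,520],[148,388],[367,388],[145,362],[369,362]]),K,Rm,o,(572,27,0.9))
print(S,e.round(1))
J,e=fit([[-108,-52.5,28],[-108,52.5,28],[-10,52.5,28],[-10,-52.5,28]],u([[460,569],[50,567],[1e3*0+28,125],[492,75]]),K,Rm,o,S) if 0 else (None,None)
c=place(S,np.array([[-108+39.5,0,0]]))
uv=u([[460,569],[50,567]])
for p in uv:
    r=Rm@np.linalg.solve(K,[*p,1]);q=o+r*(28-o[2])/r[2];print("jig corner in sled frame",R.from_euler('z',-S[2]).apply(q-[S[0],S[1],0]))
t=place(S,np.array([[-33.,0,0]]))[0];print(t,tool_rows((t[0],t[1],45,S[2])))
```

```text
[574.69781035  29.55709188   0.90426685] [[-0.6 -0.3]
 [ 0.6 -0.4]
 [-0.8  0.4]
 [ 0.6  0.2]
 [ 0.7 -3.2]
 [-0.9 -2.7]
 [ 0.6  7.2]
 [-0.3  7.7]]
jig corner in sled frame [-68.67747439 -51.41247392  28.        ]
jig corner in sled frame [-69.07201227  51.46483564  28.        ]
[554.29516494   3.62001301   0.        ] (array([-0.19,  0.25,  8.6 ]), array([-0.05,  0.07,  0.42]))
```

```bash
python3 -m handwheel '[{"ax":0,"ay":0,"dx":-0.25,"dy":0.25,"dz":4,"az":0.4,"gripper":0},{"ax":0,"ay":0,"dx":-0.25,"dy":0.25,"dz":7.5,"az":0.4,"gripper":0},{"ax":0,"ay":0,"dx":-0.25,"dy":0.25,"dz":8.5,"az":0.4,"gripper":0},{"ax":0,"ay":0,"dx":-0.25,"dy":0.25,"dz":8.7,"az":0.4,"gripper":0},{"ax":0,"ay":0,"dx":-0.25,"dy":0.25,"dz":8.7,"az":0.4,"gripper":0}]'
python3 - <<'E'
from h import *
print(tool_rows((553.8,3.0,22,0.9045)))
E
```

```text
time: 2.7
ee_pos: [555.5, 3.4, 45.7]
tcp_rot: [0.899, 0.437, 0.001, 0.0]
contact_force: [1.0, 0.2, -0.4]
opening: -0.0
gripper_force: 0.0
(array([-0.14, -0.11,  2.37]), array([ 0.08, -0.09,  0.01]))
```

```bash
python3 -m handwheel '[{"ax":0,"ay":0,"dx":-0.1,"dy":-0.05,"dz":0.8,"az":0,"gripper":0},{"ax":0,"ay":0,"dx":-0.1,"dy":-0.05,"dz":1.2,"az":0,"gripper":0},{"ax":0,"ay":0,"dx":-0.1,"dy":-0.05,"dz":1.5,"az":0,"gripper":0},{"ax":0,"ay":0,"dx":-0.1,"dy":-0.05,"dz":1.7,"az":0,"gripper":0},{"ax":0,"ay":0,"dx":-0.1,"dy":-0.05,"dz":1.7,"az":0,"gripper":0}]'
python3 - <<'E'
from h import *
from station import get_state,viewer
import cv2
s=get_state();c=viewer.camera("wrist");print(s["ee_pos"],s["contact_force"])
a=cv2.resize(c["frame"][60:300,180:380,::-1],None,fx=2.5,fy=2.5)
cv2.imwrite("pics/w2.png",a)
s=get_state();print(s["ee_pos"],s["contact_force"])
E
```

```text
time: 3.32
ee_pos: [553.4, 2.9, 27.3]
tcp_rot: [0.899, 0.437, -0.0, -0.0]
contact_force: [-1.9, 0.5, 4.8]
opening: -0.001
gripper_force: 2.3
[553.40268038   2.92336848  27.34059408] [-1.88485388  0.45046458  4.84395651]
[553.39763343   2.88386182  27.40041722] [-1.43490062  0.96781472  4.62531822]
```

View pics/w2.png

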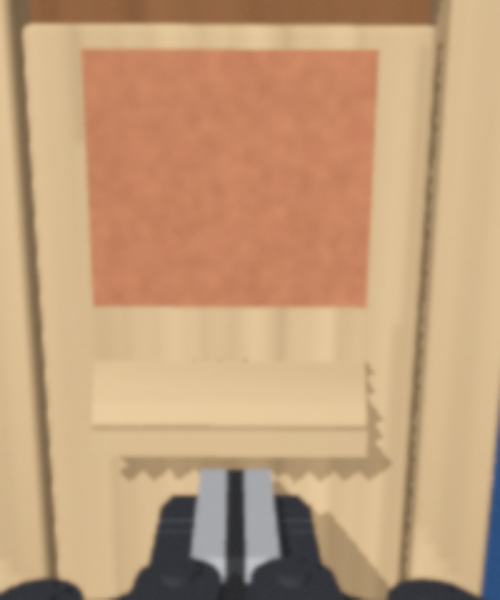

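The fingertips are centred just behind the step and already pressing at about 5 N. Next I press down to the bed.

```bash
python3 -m handwheel '[{"ax":0,"ay":0,"dx":0,"dy":0,"dz":0.2,"az":0,"gripper":0},{"ax":0,"ay":0,"dx":0,"dy":0,"dz":0.4,"az":0,"gripper":0},{"ax":0,"ay":0,"dx":0,"dy":0,"dz":0.5,"az":0,"gripper":0},{"ax":0,"ay":0,"dx":0,"dy":0,"dz":0.6,"az":0,"gripper":0},{"ax":0,"ay":0,"dx":0,"dy":0,"dz":0.6,"az":0,"gripper":0}]'
```

```text
time: 4.0
ee_pos: [553.6, 2.9, 22.1]
tcp_rot: [0.899, 0.437, 0.0, -0.0]
contact_force: [-4.6, 1.4, 11.4]
opening: -0.003
gripper_force: 6.1
```

```bash
python3 -m handwheel '[{"ax":0,"ay":0,"dx":0,"dy":0,"dz":0.1,"az":0,"gripper":0},{"ax":0,"ay":0,"dx":0,"dy":0,"dz":0.15,"az":0,"gripper":0},{"ax":0,"ay":0,"dx":0,"dy":0,"dz":0.15,"az":0,"gripper":0}]'
```

```text
time: 4.38
ee_pos: [554.0, 2.8, 22.0]
tcp_rot: [0.9, 0.437, 0.001, -0.0]
contact_force: [-8.5, 1.3, 27.0]
opening: -0.001
gripper_force: 13.9
```

```bash
python3 -m handwheel '[{"ax":0,"ay":0,"dx":0.3,"dy":0,"dz":0,"az":0,"gripper":0},{"ax":0,"ay":0,"dx":0.8,"dy":0,"dz":0,"az":0,"gripper":0},{"ax":0,"ay":0,"dx":1.3,"dy":0,"dz":0,"az":0,"gripper":0},{"ax":0,"ay":0,"dx":1.8,"dy":0,"dz":0,"az":0,"gripper":0},{"ax":0,"ay":0,"dx":2.3,"dy":0,"dz":0,"az":0,"gripper":0},{"ax":0,"ay":0,"dx":2.8,"dy":0,"dz":0,"az":0,"gripper":0},{"ax":0,"ay":0,"dx":3.2,"dy":0,"dz":0,"az":0,"gripper":0},{"ax":0,"ay":0,"dx":3.2,"dy":0,"dz":0,"az":0,"gripper":0}]'
python3 - <<'E'
from h import *
from station import get_state,viewer
import cv2
s=get_state();c=viewer.camera("wrist");print(s["ee_pos"],s["contact_force"])
cv2.imwrite("pics/w3.png",cv2.resize(c["frame"][0:300,180:380,::-1],None,fx=2,fy=2))
E
```

```text
time: 5.38
ee_pos: [574.1, 26.5, 22.0]
tcp_rot: [0.9, 0.436, 0.001, 0.001]
contact_force: [-6.3, -3.2, 25.2]
opening: 0.004
gripper_force: 12.6
[574.08976812  26.46944863  22.02711689] [-6.2915413  -3.22697414 25.23405527]
```

View pics/w3.png

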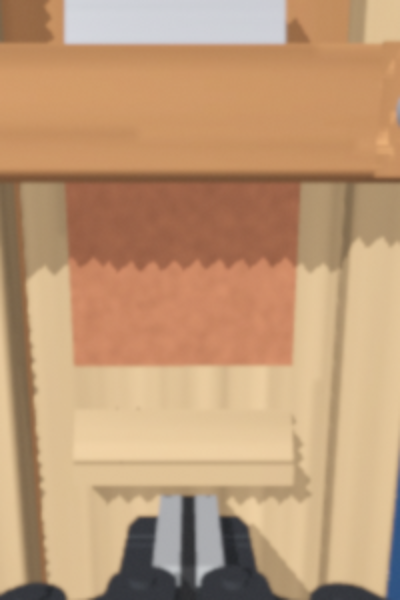

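The sled is moving with the fingers and its nose is already under the bridge. I'll carry on.

```bash
python3 -m handwheel '[{"ax":0,"ay":0,"dx":0.4,"dy":0,"dz":0,"az":0,"gripper":0},{"ax":0,"ay":0,"dx":0.9,"dy":0,"dz":0,"az":0,"gripper":0},{"ax":0,"ay":0,"dx":1.5,"dy":0,"dz":0,"az":0,"gripper":0},{"ax":0,"ay":0,"dx":2.1,"dy":0,"dz":0,"az":0,"gripper":0},{"ax":0,"ay":0,"dx":2.7,"dy":0,"dz":0,"az":0,"gripper":0},{"ax":0,"ay":0,"dx":3.3,"dy":0,"dz":0,"az":0,"gripper":0},{"ax":0,"ay":0,"dx":4.0,"dy":0,"dz":0,"az":0,"gripper":0},{"ax":0,"ay":0,"dx":4.0,"dy":0,"dz":0,"az":0,"gripper":0}]'
```

```text
time: 6.42
ee_pos: [599.0, 57.2, 22.0]
tcp_rot: [0.9, 0.436, 0.001, 0.001]
contact_force: [-6.3, -5.6, 23.0]
opening: -0.002
gripper_force: 16.3
```

```bash
python3 -m handwheel '[{"ax":0,"ay":0,"dx":0.3,"dy":0,"dz":0,"az":0,"gripper":0},{"ax":0,"ay":0,"dx":0.6,"dy":0,"dz":0,"az":0,"gripper":0},{"ax":0,"ay":0,"dx":0.9,"dy":0,"dz":0,"az":0,"gripper":0},{"ax":0,"ay":0,"dx":1.0,"dy":0,"dz":0,"az":0,"gripper":0},{"ax":0,"ay":0,"dx":1.0,"dy":0,"dz":0,"az":0,"gripper":0}]'
python3 - <<'E'
from h import *
from station import get_state,viewer
import cv2
s=get_state();c=viewer.camera("wrist");print(s["ee_pos"],s["contact_force"])
cv2.imwrite("pics/w4.png",cv2.resize(c["frame"][0:300,180:380,::-1],None,fx=2,fy=2))
E
```

```text
time: 7.05
ee_pos: [604.7, 64.3, 22.1]
tcp_rot: [0.9, 0.436, 0.0, 0.001]
contact_force: [-6.5, -5.7, 23.7]
opening: 0.002
gripper_force: 16.9
[604.66707014  64.34363864  22.06559352] [-6.47668826 -5.68398189 23.71440611]
```

View pics/w4.png

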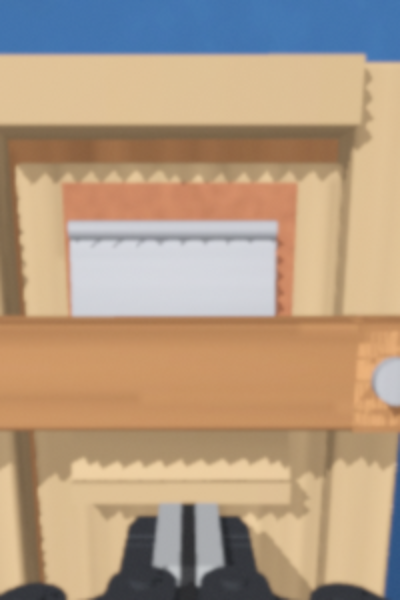

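The sled is under the lifted leaf. There is still a gap at the end stop, with the nose at row 165 and the stop face near row 135. I'll push on in small steps until the force rises.

```bash
python3 -m handwheel '[{"ax":0,"ay":0,"dx":0.15,"dy":0,"dz":0,"az":0,"gripper":0},{"ax":0,"ay":0,"dx":0.3,"dy":0,"dz":0,"az":0,"gripper":0},{"ax":0,"ay":0,"dx":0.4,"dy":0,"dz":0,"az":0,"gripper":0},{"ax":0,"ay":0,"dx":0.4,"dy":0,"dz":0,"az":0,"gripper":0}]'
```

```text
time: 7.6
ee_pos: [607.1, 67.4, 22.1]
tcp_rot: [0.9, 0.436, 0.0, 0.001]
contact_force: [-8.4, -5.9, 24.1]
opening: 0.001
gripper_force: 16.9
```

```bash
python3 -m handwheel '[{"ax":0,"ay":0,"dx":0.1,"dy":0,"dz":0,"az":0,"gripper":0},{"ax":0,"ay":0,"dx":0.2,"dy":0,"dz":0,"az":0,"gripper":0},{"ax":0,"ay":0,"dx":0.3,"dy":0,"dz":0,"az":0,"gripper":0},{"ax":0,"ay":0,"dx":0.3,"dy":0,"dz":0,"az":0,"gripper":0}]'
```

```text
time: 8.1
ee_pos: [608.2, 68.9, 22.1]
tcp_rot: [0.9, 0.436, -0.001, 0.001]
contact_force: [-10.8, -8.7, 26.2]
opening: 0.002
gripper_force: 18.2
```

```bash
python3 -m handwheel '[{"ax":0,"ay":0,"dx":0.1,"dy":0,"dz":0,"az":0,"gripper":0},{"ax":0,"ay":0,"dx":0.2,"dy":0,"dz":0,"az":0,"gripper":0},{"ax":0,"ay":0,"dx":0.2,"dy":0,"dz":0,"az":0,"gripper":0}]'
python3 - <<'E'
from h import *
from station import get_state,viewer
import cv2
s=get_state();c=viewer.camera("wrist");print(s["ee_pos"],s["contact_force"])
cv2.imwrite("pics/w5.png",cv2.resize(c["frame"][0:300,180:380,::-1],None,fx=2,fy=2))
E
```

```text
time: 8.48
ee_pos: [608.3, 68.9, 22.0]
tcp_rot: [0.9, 0.435, -0.002, 0.001]
contact_force: [-13.5, -12.4, 30.5]
opening: 0.001
gripper_force: 20.5
[608.25128281  68.91138957  22.03448794] [-13.54348065 -12.40784124  30.5340257 ]
```

View pics/w5.png

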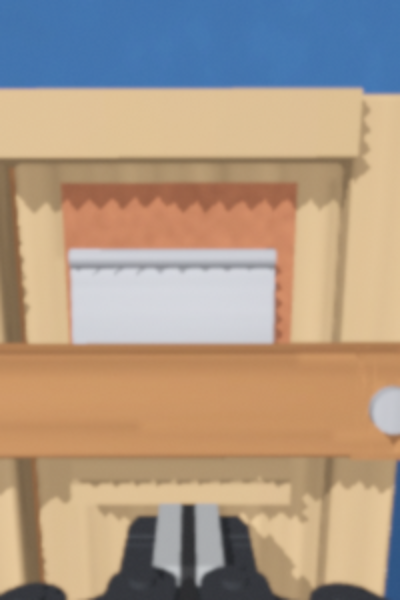

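The gap is closed, so the sled is home. I'll ease off and withdraw.

```bash
python3 -m handwheel '[{"ax":0,"ay":0,"dx":-0.2,"dy":0,"dz":-0.1,"az":0,"gripper":0},{"ax":0,"ay":0,"dx":-0.35,"dy":0,"dz":-0.3,"az":0,"gripper":0},{"ax":0,"ay":0,"dx":-0.4,"dy":0,"dz":-0.6,"az":0,"gripper":0},{"ax":0,"ay":0,"dx":-0.5,"dy":0,"dz":-1.5,"az":0,"gripper":0},{"ax":0,"ay":0,"dx":-1.5,"dy":0,"dz":-4,"az":0,"gripper":0},{"ax":0,"ay":0,"dx":-3,"dy":0,"dz":-8,"az":0,"gripper":0},{"ax":0,"ay":0,"dx":-3,"dy":0,"dz":-12,"az":0,"gripper":0},{"ax":0,"ay":0,"dx":-3,"dy":0,"dz":-12,"az":0,"gripper":0}]'
python3 - <<'E'
from station import get_state,viewer
import cv2
c=viewer.camera("wrist")
cv2.imwrite("pics/w6.png",c["frame"][:,:,::-1])
E
```

```text
time: 9.52
ee_pos: [593.8, 51.7, 143.8]
tcp_rot: [0.899, 0.437, 0.004, 0.0]
contact_force: [-0.6, 0.1, 0.2]
opening: 0.003
gripper_force: 0.0
```

View pics/w6.png

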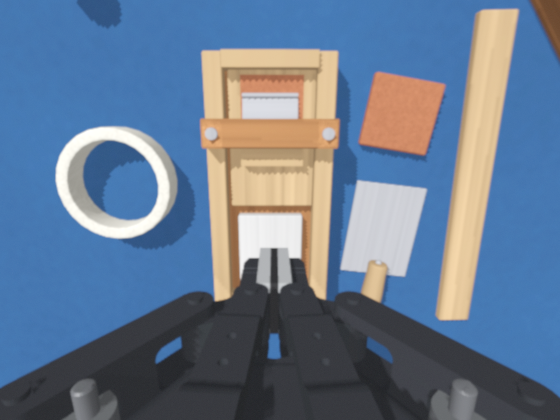

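The sled is home with its nose against the end stop at about (270,68), the pad is exposed and up behind it at about (270,235), and the bystanders haven't moved.

```bash
python3 -c "
from station import arm
print(arm.sign_off())"
```

```text
the job is handed in; nothing more can be done
None
```

The sled was pressed flat and slid home against the end stop under the lifted leaf spring. The lift pad looks up again behind it, the hand is clear, and the job is handed in; the hand-in gave no verdict, so I judged this from the camera and force readings.

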